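Unload the polishing tumbler

ROBOT

A 7-joint arm with a two-finger parallel gripper is mounted at the origin on the work surface. World frame = base frame: x ahead of the robot, y to its left, z up, the work surface at z = 0. Lengths are in m, angles in rad, forces in N, time in s.
With the tool pointing down it reaches from about 0.35 to 0.9 m from the base axis. Payload 8.1 kg.
Tool frame: the origin (TCP) lies at the very end of the fingers, on their centre line; the grasp point (between the pads) lies 19 mm behind it (grasp_offset is the distance from the TCP to the grasp point, in m); z points along the fingers, y is the line along which they close (so a half turn about z gives the same grasp; the last joint's range is limited). The gripper opens to 92 mm and grips with 3 to 60 N. Pads are 19 mm wide; open, the fingers measure 130 mm over their backs; the gripper's body (75 mm by 190 mm) begins 47 mm behind the grasp point.
Start: joints at [1.204, 0.434, 0.025, 1.573, -0.012, 1.134, -0.075], TCP at [0.163, -0.603, 0.227] pointing down, gripper open.
Joint ranges: [-2.62, 2.62], [-0.44, 2.09], [-1.27, 1.32], [0.08, 2.57], [-1.32, 4.46], [0.12, 2], [-2.74, 2.74]. Speed limits (rad/s): [2.22, 2.22, 3.01, 3.01, 3.14, 3.14, 3.14].

INTERFACE

Orientations are given as a rotation vector (axis times angle).
In Python, from cell import observe, get_image, camera_params, sign_off, silhouettes, grasp_offset gives the robot as it stands. The module is installed in compiled form; this text tells all that it offers.
- The arm moves only by the tool jog_arm, never from a script. Its argument "motion" is a list that holds one entry, the list of rows, each a list of 7 numbers: the shift along the tool's x, y, z in m, then the turn, a rotation vector about the tool's x, y, z in rad, then the closure, from -1 (fully open) to 1 (shut), so that 0 is half open. In form: [[[dx, dy, dz, wx, wy, wz, hand], ...]]. A call has 1 to 10 rows; each row is the pose to reach, as a shift and turn from the pose commanded when the call began, along the tool's axes at that moment; what a row does not reach only later rows make up. A row lasts 1/12 s, in which the tool goes at most 41.7 mm and 7.16 degrees, less where a joint would pass 70% of its speed; a pose out of reach is approached as far as the arm can. A call with a gripper value outside its range is refused whole. The fingers move at their own pace and stop on an object; "force" is the grip in N (left out, the last holds). Time passes only in rows, so rows that repeat a pose let the fingers close. It gives the time, the measured TCP pose, the force, the opening and the grip force at its end, in the units of the state.
- observe(): the state, without advancing time (a new reading comes with each control period).
- get_image(name): name is "side" or "top" or "wrist"; returns the picture (400x640x3 uint8, red, green, blue); there is no depth.
- camera_params(name): a dict with "vertical_fov" (degrees; the focal length in pixels is half the picture's height over the tangent of half this angle, whatever the lens; pixels are square), "cx", "cy" (the principal point, pixels), "T" (4x4, takes a point from camera to world coordinates). Camera axes: x right, y down, z forward; pixel columns grow to the right and rows downward; lengths in m; the calibration is good to about 2 mm. The wrist camera is an equidistant fisheye: a pixel r from the principal point sees the ray r / f radians off the axis. A picture is of the moment at which its call begins: read the wrist's pose just before it. camera_params takes no time and is no camera call; for the wrist camera it gives the pose at the moment of the call.
- sign_off(): hands the job in; it is judged then, once.
Trained networks look in the newest picture that a camera, given by its name, has taken for a name from the list of things; names that differ only in an ending like _2 or _b are one class to them, and where a whole thing is asked for, a point or a joint stands for the part that bears it (a point fixed in the world has none). Each returns a list of dicts, best first, with "p" (0 to 1); they miss things now and then, are a little off and sometimes report something else, mostly with a low value. They report only what shows in the picture. A call takes as long as a camera call. They do not tell look-alikes from the thing itself.
- silhouettes(query, camera): "mask" (400x640 bool, what is visible of it) and "pixel" ([column, row] in pixels, amid what is visible of it).
The state is a dict: "clock": time; "joints": joint angles; "dq": joint speeds; "joint_efforts": joint torques, N m; "position": TCP position; "ee_rot": TCP orientation; "force": force on the tool from outside, world axes, zero at the start; "ft_torque": the same for the moment, N m; "width": opening from 0.0 (shut) to 1.0 (fully open); "gripper_force": force on a finger pad.
Only numpy, scipy, OpenCV 4.12 (cv2) and the standard library are available. Lean on these libraries where they do the work, as an engineer would, in place of code of your own. Each camera call takes 0.05 s, during which the arm holds its last target. There are 200 camera calls.

TASK

First switch the tumbler off by pushing its red-tipped lever right over to its far side, away from where it leans now. Then turn the bayonet lid anticlockwise (seen from above) until its two orange lugs stand in the open slots, lift it off and lay it, handle up, centred on the blue mat; after that lift the steel basket of polished rings out of the bowl and stand it in the middle of the terracotta dish. Carry the basket upright, drop neither of them, and leave everything else on the bench where it is.

Things in the scene. Friction and masses are not known exactly. Their poses are not given: they have to be found in the camera images.
- tumbler: Bench tumbler, bolted down: a blue box 210 mm (its x) by 300 mm (its y, from -195 to +105 mm), top at 50 mm, carrying a grey round bowl with a steel bayonet collar and, at its -y end, the power lever. Origin: on the bench under the bowl's axis; z up; yaw varies. Collar: 184 mm across, top at 186 mm.
- bowl_rim (a point): centre of the bowl's mouth, at rim height, 170 mm above the bench; axes as the tumbler's. Bowl: bore 132 mm, outside 152 mm, inner floor at 56 mm above the bench
- slot (a point): one of the collar's two open slots (yellow marks), 85 mm from the bowl's axis along the tumbler's +x at rim height; the other is straight across at -x. Steel keepers clockwise of each slot hold the lugs down; red stops end the travel. The lid lifts freely when its x line lies from 0.15 rad clockwise to 0.08 rad anticlockwise of the slot line; the anticlockwise stop is at about 0.12 rad.
- power (a joint): power lever, rad: about 0 = on (leaning to the tumbler's -x), 1.0 = off (end of travel, leaning to +x). Hinge along the tumbler's y, at (0, -135, +72) mm in the tumbler's frame; rod 80 mm long, 10 mm thick, upright at 0.5 rad. It swings easily (under 2 N at the tip) and stays where it is left.
- power_tip (a point): centre of the red ball (26 mm across) at the free end of the power lever
- lid: White round lid 146 mm across, two orange lugs (22 mm wide, 172 mm over both) at its +x and -x, orange handle bar along x. Loose, 0.25 to 0.45 kg. Origin: centre of its underside, z up. Heights from there: plug 122 mm across 0 to 5 mm (sits in the bowl), disc and lugs 5 to 13, bar 13 to 43. At the start shut on the bowl, 0.85 to 1.35 rad clockwise of the slots; either lug suits either slot.
- lid_grip (a point): on the lid's axis, in the handle bar (110 mm long along x, 18 mm thick, 30 mm high), 36 mm above the lid's origin: where to grip, fingers either side of the bar (closing along the lid's y); axes as the lid's. The lid turns with light friction
- basket: Steel basket of rings, 90 mm across, wall 60 mm high, copper bail above it. Loose, 0.25 to 0.5 kg; stands in the bowl under the lid at the start. Origin: centre of its underside, z up. The bail is an arch in its y-z plane, a 10 mm round bar; the straight top runs 60 mm along y at 100 mm above the origin (14 mm below the bowl's rim at the start).
- basket_grip (a point): middle of the bail's top bar, 100 mm above the basket's origin; grip closing along the basket's x; axes as the basket's. The fingers go into the bowl's 132 mm bore: open them only about 50 mm
- mat: Square mat with a blue field and black edge, 200 x 200 x 6 mm, stuck to the bench to one side of the tumbler; origin under its centre, top 6 mm above it
- dish: Terracotta dish, stuck to the bench on the other side of the tumbler; 184 mm across the rim, 24 mm high, flat inner floor 148 mm across, 6 mm above its origin (centre of its underside)
- pumice: Bystander, loose: soldering stones: a grey disc 110 mm across with a smaller red-brown disc on it, 62 mm high in all; origin under its centre
- flux: Bystander, loose: purple bottle with white cap, 48 mm across, 110 mm high; origin under its centre
- file: Bystander, loose: flat steel file with a round wooden handle, lying, 205 mm long, 20 mm high; its own x runs along it
- mallet: Bystander, loose: small hammer, lying, 160 mm long; its own x runs along the handle
- pin: Bystander, loose: wooden bench pin block 120 x 60 x 22 mm with a steel screw head; origin under its centre
- stone: Bystander, loose: dark steel bench block 110 x 60 x 28 mm; origin under its centre
- pot: Bystander, loose: white ceramic cup 70 mm across, 70 mm high; origin under its centre
Mind the look-alikes: they are no part of the job. Leave any pink or turquoise look-alike of the lid alone.

How it is judged:
On the way, in this order (a step that is already met when the one before it is completed fails the run):
1. the lever is pushed over to off (value of joint power above 0.85 rad), for 0.1 s.
2. the lid, still down on the bowl, is turned until its lugs stand in the slots (value of joint power above 0.85 rad and angle between the x axis of lid and the x axis of tumbler, either way round below 0.2 rad and z of lid in the frame of bowl_rim below 0.006 m and horizontal distance between lid and bowl_rim below 0.01 m), for 0.04 s.
3. the lid is lifted clear of the bowl (z of lid in the frame of bowl_rim above 0.03 m), for 0.1 s.
4. the lid lies handle up on the mat, let go (horizontal distance between lid and mat below 0.04 m and z of lid in the frame of mat below 0.01 m and angle between lid's own z axis and vertical below 0.08 rad and linear speed of lid below 0.02 m/s and contact force between the fingers and lid below 0.3 N), for 0.2 s.
5. the basket is lifted clear of the bowl (z of basket in the frame of bowl_rim above 0.005 m), for 0.1 s.
At the end, for the whole second after the job is handed in: The lever is at off (over 0.85 rad); the lid lies flat, handle up, on the mat, its centre within 40 mm of the mat's; the basket stands upright on the dish's floor, its centre within 25 mm of the dish's; both at rest (value of joint power above 0.85 rad and horizontal distance between lid and mat below 0.04 m and z of lid in the frame of mat below 0.01 m and angle between each of lid, basket's own z axis and vertical below 0.08 rad and linear speed of each of lid, basket below 0.02 m/s and horizontal distance between basket and dish below 0.025 m and z of basket in the frame of dish below 0.011 m); the robot touches nothing.
It fails at once if the basket is tipped more than 0.6 rad (angle between basket's own z axis and vertical above 0.6 rad).
It fails at once if the lid or the basket is dropped (moves faster than 0.5 m/s out of the fingers) ((linear speed of lid above 0.5 m/s and contact force between the fingers and lid below 0.1 N) or (linear speed of basket above 0.5 m/s and contact force between the fingers and basket below 0.1 N)).
It fails at once if a bystander is moved more than 30 mm (distance of any of pumice, flux, file, mallet, pin, stone, pot from where it was at the start of the episode above 0.03 m).
It also fails if it takes over 72 s, if anything falls off the work surface, if the arm or the gripper's body presses on something with over 40 N, if the wrist force passes 120 N, or if a joint passes its speed limit or range.

## Working session

There is one attempt and no reset: what is moved stays moved. The work goes in short steps, Python scripts to look and compute and a tool call to move; the robot and the scene stay as the last step left them, time stands still between calls to the robot, and variables do not carry over. Pictures are saved under pics/ and viewed, at most 10 in all, crops included, and the job is handed in when it is done.

Besides the shell and the picture viewer there is one more tool, called as name([rows], argument=value, ...), one row to a line, values as JSON. jog_arm: Moves the arm, as the interface text tells. Its arguments: {"type":"object","properties":{"motion":{"type":"array"},"force":{"type":"number"}},"required":["motion"]}

```bash
mkdir -p pics; cat > h.py <<'E'
import numpy as np, cv2
from cell import *
from scipy.spatial.transform import Rotation as R
def ray(cam,px,P=None):
    P=P or camera_params(cam); f=200/np.tan(np.radians(P['vertical_fov'])/2)
    u,v=px[0]-P['cx'],px[1]-P['cy']
    if cam=='wrist':
        r=np.hypot(u,v); t=r/f; d=np.array([u/max(r,1e-9)*np.sin(t),v/max(r,1e-9)*np.sin(t),np.cos(t)])
    else: d=np.array([u/f,v/f,1.])
    T=np.array(P['T']); return T[:3,3],T[:3,:3]@d
def at_z(cam,px,z,P=None):
    o,d=ray(cam,px,P); return o+d*(z-o[2])/d[2]
def proj(cam,p,P=None):
    P=P or camera_params(cam); f=200/np.tan(np.radians(P['vertical_fov'])/2)
    T=np.array(P['T']); q=T[:3,:3].T@(np.array(p)-T[:3,3])
    if cam=='wrist':
        r=np.hypot(q[0],q[1]); t=np.arctan2(r,q[2]); return np.array([P['cx']+f*t*q[0]/r,P['cy']+f*t*q[1]/r])
    return np.array([P['cx']+f*q[0]/q[2],P['cy']+f*q[1]/q[2]])
def snap(cam,name):
    im=get_image(cam); cv2.imwrite(f'pics/{name}.png',im[:,:,::-1]); return im
E
python3 - <<'E'
from h import *
np.set_printoptions(precision=3,suppress=True)
s=observe(); print(s['position'],s['ee_rot'],s['width'],s['clock'],grasp_offset)
for c in ['top','side']:
    im=snap(c,c+'0'); P=camera_params(c); print(c,P['vertical_fov'],np.array(P['T']))
    for q in ['tumbler','lid','power_tip','mat','dish']:
        for d in silhouettes(q,c)[:3]:
            print(c,q,round(d['p'],2),np.array(d['pixel']),d['mask'].sum(),at_z(c,d['pixel'],{'lid':.18,'tumbler':.05,'power_tip':.14}.get(q,0.006)))
a=cv2.imread('pics/top0.png');b=cv2.imread('pics/side0.png')
E
```

```text
[ 0.163 -0.603  0.226] [-3.113 -0.413  0.001] 1.0001241986666545 0.0 0.0188
top 42.49284640680196 [[-0.018 -0.985  0.17   0.228]
 [-1.     0.014 -0.02   0.028]
 [ 0.017 -0.171 -0.985  1.615]
 [ 0.     0.     0.     1.   ]]
top tumbler 0.95 [318.7 192.6] 4614 [ 0.532 -0.016  0.05 ]
top lid 0.89 [200.4 290.5] 1915 [0.238 0.317 0.18 ]
top lid 0.64 [289.8 181.5] 2123 [0.54 0.07 0.18]
top lid 0.61 [281.9 122.3] 754 [0.717 0.091 0.18 ]
top mat 0.82 [428.  224.3] 3795 [ 0.434 -0.361  0.006]
top dish 0.77 [194.9 220.4] 2579 [0.457 0.374 0.006]
top dish 0.23 [283.3 124.3] 695 [0.769 0.094 0.006]
side 53.62188319014866 [[-0.941 -0.231  0.249  0.22 ]
 [-0.339  0.681 -0.649  0.708]
 [-0.019 -0.695 -0.719  0.871]
 [ 0.     0.     0.     1.   ]]
side tumbler 0.62 [289.6 232.2] 5367 [0.535 0.091 0.05 ]
side tumbler 0.37 [173.2 311. ] 1044 [0.699 0.396 0.05 ]
side lid 0.92 [370.2 368.2] 3692 [0.236 0.426 0.18 ]
side lid 0.9 [281.9 193.6] 1883 [0.552 0.079 0.18 ]
side lid 0.64 [283.9 152. ] 675 [ 0.612 -0.075  0.18 ]
side power_tip 0.66 [276.3 337.2] 4820 [0.424 0.412 0.14 ]
side mat 0.83 [368.1 157.5] 2127 [ 0.425 -0.336  0.006]
side mat 0.66 [280.8 197.7] 1860 [ 0.631 -0.062  0.006]
side mat 0.57 [171.2 312.1] 1000 [0.728 0.384 0.006]
side dish 0.75 [277.4 336. ] 4766 [0.46  0.354 0.006]
```

View pics/top0.png

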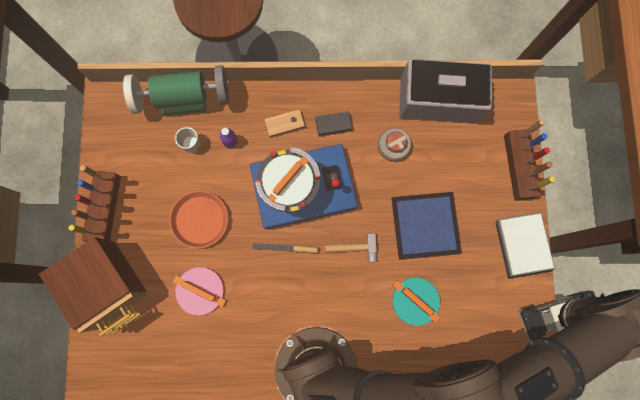

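View pics/side0.png

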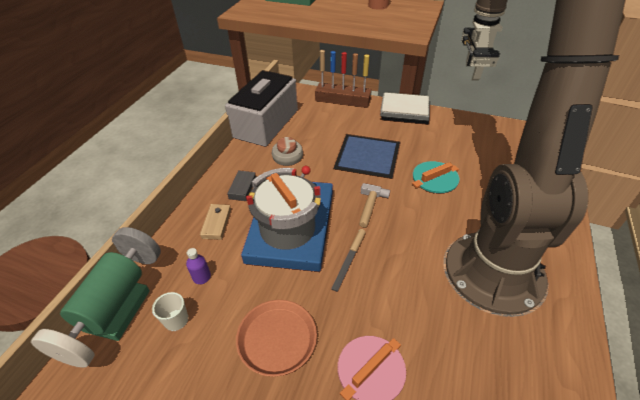

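Top view: a white lid at (289,180) on the grey bowl, a pink one at (200,291) and a turquoise one at (417,302). Only the white one fits the description, since it sits in the collar and the other two are look-alikes on the bench. The lever ball is at (335,182), the mat at (427,225) and the dish at (199,219). I'll check with an enlarged crop and measure.

```bash
cat > m.py <<'E'
from h import *
np.set_printoptions(precision=3,suppress=True)
ims={c:cv2.imread(f'pics/{c}0.png') for c in('top','side')}
box={'top':(240,130,370,240),'side':(235,150,345,275)}
cr=[]
for c,(x0,y0,x1,y1) in box.items():
    cr.append(cv2.resize(ims[c][y0:y1,x0:x1],(400,int(400*(y1-y0)/(x1-x0))),interpolation=cv2.INTER_CUBIC))
h=max(x.shape[0] for x in cr); cv2.imwrite('pics/crop.png',np.hstack([cv2.copyMakeBorder(x,0,h-x.shape[0],0,0,0) for x in cr]))
def blobs(c,lo,hi,mn=8):
    x0,y0,x1,y1=box[c]; hsv=cv2.cvtColor(ims[c],cv2.COLOR_BGR2HSV)
    m=cv2.inRange(hsv,lo,hi); k=np.zeros_like(m);k[y0:y1,x0:x1]=1;m*=k
    n,l,s,ce=cv2.connectedComponentsWithStats(m)
    return [(ce[i],s[i,4],l==i) for i in range(1,n) if s[i,4]>=mn]
for c in box:
    for nm,lo,hi in [('red',(0,180,100),(5,255,255)),('yellow',(22,120,120),(35,255,255)),('orange',(6,170,120),(15,255,255)),('white',(10,0,170),(40,70,255)),('blue',(100,120,50),(120,255,255))]:
        for ce,n,m in blobs(c,lo,hi):
            z={'red':.18,'yellow':.186,'orange':.213,'white':.183,'blue':.05}[nm]
            e=''
            if n>60:
                q=cv2.minAreaRect(np.argwhere(m)[:,::-1].astype(np.float32)); B=cv2.boxPoints(q); e=[at_z(c,b,z)[:2] for b in B]
            print(c,nm,ce,n,at_z(c,ce,z)[:2],e)
for q in('mat','dish'):
    get_image('top'); d=silhouettes(q,'top')[0]; B=cv2.boxPoints(cv2.minAreaRect(np.argwhere(d['mask'])[:,::-1].astype(np.float32)))
    z=.006 if q=='mat' else .024
    print(q,at_z('top',B.mean(0),z),[at_z('top',b,z)[:2] for b in B])
E
python3 m.py
```

```text
top red [334.7 181.7] 30 [ 0.538 -0.058] 
top yellow [281.56 152.  ] 25 [0.626 0.092] 
top yellow [294.094 208.219] 32 [0.462 0.058] 
top orange [289.368 174.682] 239 [0.553 0.07 ] [array([0.513, 0.119]), array([0.605, 0.034]), array([0.591, 0.02 ]), array([0.5  , 0.106])]
top orange [271.696 197.13 ] 23 [0.49  0.119] 
top white [298.19 149.81] 21 [0.633 0.045] 
top white [286.88  179.621] 1518 [0.545 0.078] [array([0.618, 0.149]), array([0.617, 0.005]), array([0.474, 0.008]), array([0.476, 0.149])]
top white [315.812 165.375] 16 [ 0.586 -0.005] 
top white [260.882 193.941] 17 [0.505 0.152] 
top white [268.  202.8] 15 [0.479 0.132] 
top white [279.385 208.231] 13 [0.463 0.1  ] 
top blue [341.111 158.111] 9 [ 0.641 -0.088] 
top blue [344.824 174.309] 68 [ 0.589 -0.098] [array([ 0.627, -0.081]), array([ 0.63 , -0.097]), array([ 0.559, -0.113]), array([ 0.555, -0.096])]
side red [305.521 169.542] 48 [ 0.528 -0.025] 
side red [293.538 172.154] 13 [ 0.554 -0.005] 
side red [316.536 190.75 ] 28 [0.473 0.042] 
side red [249.25  199.425] 40 [0.62  0.124] 
side orange [282.786 189.745] 294 [0.539 0.096] [array([0.595, 0.069]), array([0.587, 0.042]), array([0.487, 0.121]), array([0.496, 0.145])]
side white [270.908 172.769] 130 [0.608 0.019] [array([0.651, 0.048]), array([ 0.576, -0.031]), array([ 0.562, -0.01 ]), array([0.636, 0.067])]
side white [284.32  197.841] 1655 [0.539 0.093] [array([0.64 , 0.079]), array([ 0.53 , -0.028]), array([0.446, 0.105]), array([0.547, 0.197])]
side blue [291.479 242.809] 2647 [0.517 0.123] [array([0.614, 0.223]), array([ 0.737, -0.089]), array([ 0.485, -0.125]), array([0.412, 0.185])]
mat [ 0.431 -0.354  0.006] [array([ 0.523, -0.244]), array([ 0.546, -0.449]), array([ 0.34 , -0.462]), array([ 0.318, -0.261])]
dish [0.459 0.359 0.024] [array([0.549, 0.45 ]), array([0.546, 0.272]), array([0.37, 0.27]), array([0.373, 0.445])]
```

View pics/crop.png

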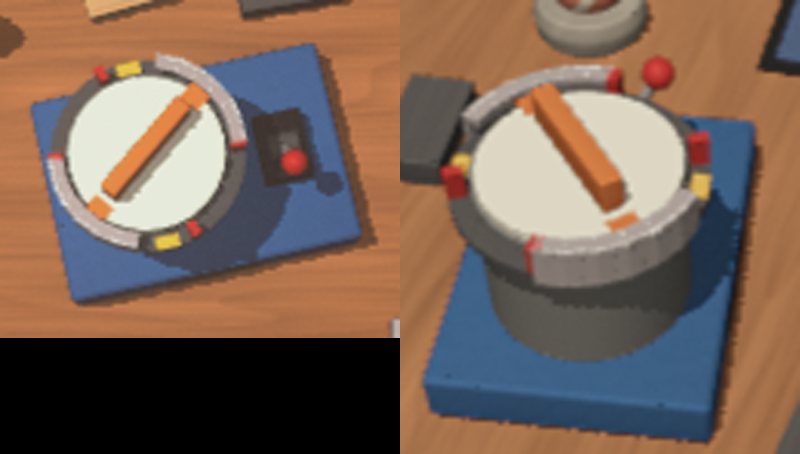

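The crop shows the white lid with its orange bar in the bayonet collar. The yellow slots are at (281,152) and (294,208) in the full top picture, and the lever leans toward the robot. So the white lid is the right one. Next I work out the first move.

```bash
cat > go.py <<'E'
import sys
from h import *
# go.py x y z yaw(tool y axis) ... : rows relative to present pose
np.set_printoptions(precision=4,suppress=True)
s=observe(); p=np.array(s['position']); r=R.from_rotvec(s['ee_rot'])
print('t %.2f'%s['clock'],'pos',p,'yaw %.3f'%np.arctan2(*r.as_matrix()[[1,0],1]),'F',np.array(s['force']),'w %.3f gf %.2f'%(s['width'],s['gripper_force']),'q',np.array(s['joints']))
a=list(map(float,sys.argv[1:]))
for i in range(0,len(a),4):
    x,y,z,w=a[i:i+4]; Y=np.array([np.cos(w),np.sin(w),0]);Z=np.array([0,0,-1.]); G=np.c_[np.cross(Y,Z),Y,Z]
    print(r.inv().apply(np.array([x,y,z])-p),(r.inv()*R.from_matrix(G)).as_rotvec())
E
python3 go.py .473 -.077 .23 .2  .473 -.077 .128 .2
```

```text
t 0.80 pos [ 0.163  -0.6034  0.2268] yaw -1.307 F [ 0.2826 -0.233   0.157 ] w 0.999 gf 0.00 q [ 1.2044  0.4345  0.025   1.5732 -0.0116  1.134  -0.0751]
[ 0.4365 -0.4274 -0.0033] [ 0.0001  0.0001 -1.5071]
[ 0.4365 -0.4274  0.0987] [ 0.0001  0.0001 -1.5071]
```

jog_arm([
  [[0.437, -0.427, -0.003, 0, 0, -1.507, 1], [0.437, -0.427, -0.003, 0, 0, -1.507, 1], [0.437, -0.427, -0.003, 0, 0, -1.507, 1], [0.437, -0.427, -0.003, 0, 0, -1.507, 1], [0.437, -0.427, -0.003, 0, 0, -1.507, 1], [0.437, -0.427, -0.003, 0, 0, -1.507, 1], [0.437, -0.427, -0.003, 0, 0, -1.507, 1], [0.437, -0.427, -0.003, 0, 0, -1.507, 1], [0.437, -0.427, -0.003, 0, 0, -1.507, 1], [0.437, -0.427, -0.003, 0, 0, -1.507, 1]],
])

```text
clock: 1.63
position: [0.3754, -0.2429, 0.2292]
ee_rot: [2.277, 2.163, -0.0]
force: [1.2, -0.7, 0.4]
width: 0.329
gripper_force: 0.0
```

```bash
python3 go.py .473 -.077 .23 .2  .473 -.077 .128 .2
```

```text
t 1.63 pos [ 0.3754 -0.2429  0.2292] yaw -0.051 F [ 1.1767 -0.7103  0.4202] w 0.329 gf 0.00 q [ 0.823   0.1754 -0.4205  1.9533  0.0839  1.0286  0.3137]
[ 0.1706  0.089  -0.0009] [ 0.0006  0.0009 -0.2512]
[0.1707 0.0889 0.1011] [ 0.0006  0.0009 -0.2512]
```

jog_arm([
  [[0.165, 0.08, -0.001, 0, 0, -0.25, 1], [0.165, 0.08, -0.001, 0, 0, -0.25, 1], [0.165, 0.08, -0.001, 0, 0, -0.25, 1], [0.165, 0.08, -0.001, 0, 0, -0.25, 1], [0.165, 0.08, -0.001, 0, 0, -0.25, 1], [0.165, 0.08, -0.001, 0, 0, -0.25, 1], [0.165, 0.08, -0.001, 0, 0, -0.25, 1]],
])

```text
clock: 2.22
position: [0.4643, -0.0836, 0.2298]
ee_rot: [-1.994, -2.428, -0.0]
force: [-0.3, -1.0, 0.1]
width: 0.004
gripper_force: 0.0
```

```bash
python3 go.py .473 -.077 .128 .2 .577 -.056 .128 .2 .583 -.054 .128 .2; python3 - <<'E'
from h import *
np.set_printoptions(precision=3,suppress=True)
im=snap('wrist','w1');print(camera_params('wrist'))
for q in('power_tip','lid'):
  for d in silhouettes(q,'wrist')[:2]: print(q,d['p'],d['pixel'],at_z('wrist',d['pixel'],.142))
E
```

```text
t 2.22 pos [ 0.4643 -0.0836  0.2298] yaw 0.195 F [-0.2805 -1.0104  0.0682] w 0.004 gf 0.00 q [ 0.5416  0.2379 -0.5681  1.8917  0.1464  1.0529  0.1089]
[0.0048 0.0098 0.1018] [ 0.     -0.     -0.0045]
[0.0052 0.1159 0.1018] [ 0.     -0.     -0.0045]
[0.006  0.1222 0.1018] [ 0.     -0.     -0.0045]
{'vertical_fov': 65.70646984690485, 'cx': 315.63730233768297, 'cy': 203.6948433585696, 'T': array([[ 0.981,  0.185,  0.049,  0.451],
       [ 0.192, -0.949, -0.252, -0.017],
       [-0.   ,  0.257, -0.966,  0.388],
       [ 0.   ,  0.   ,  0.   ,  1.   ]])}
power_tip 0.61 [414.3, 201.5] [ 0.545 -0.064  0.142]
lid 0.65 [463.8, 58.5] [0.562 0.066 0.142]
```

View pics/w1.png

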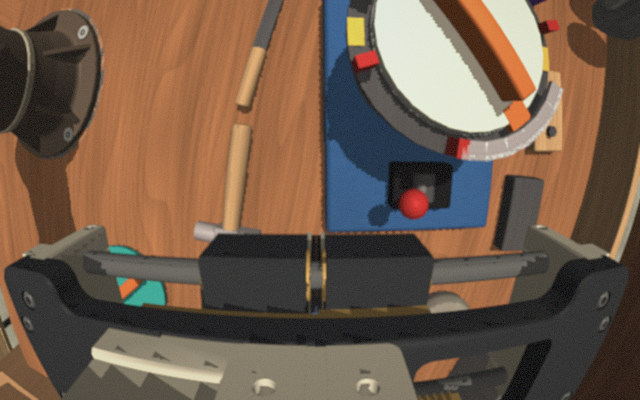

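The wrist view shows the lever ball at (414,204), which matches the top view, with the closed fingers behind it. Descend and push.

jog_arm([
  [[0.005, 0.0, 0.04, 0, 0, 0, 1], [0.005, 0.0, 0.08, 0, 0, 0, 1], [0.005, 0.005, 0.1, 0, 0, 0, 1], [0.005, 0.03, 0.1, 0, 0, 0, 1], [0.005, 0.05, 0.1, 0, 0, 0, 1], [0.005, 0.07, 0.1, 0, 0, 0, 1], [0.005, 0.09, 0.1, 0, 0, 0, 1], [0.005, 0.105, 0.1, 0, 0, 0, 1], [0.005, 0.115, 0.1, 0, 0, 0, 1], [0.005, 0.115, 0.1, 0, 0, 0, 1]],
])

```text
clock: 3.2
position: [0.5772, -0.0583, 0.1296]
ee_rot: [1.999, 2.423, 0.001]
force: [-0.7, 0.3, 0.3]
width: 0.002
gripper_force: 0.0
```

```bash
cat > ball.py <<'E'
from h import *
np.set_printoptions(precision=3,suppress=True)
pts=[]
for c,b in (('top',(320,130,365,200)),('side',(280,140,330,185))):
    im=get_image(c); hsv=cv2.cvtColor(im,cv2.COLOR_RGB2HSV); m=cv2.inRange(hsv,(0,170,90),(6,255,255)); k=np.zeros_like(m);k[b[1]:b[3],b[0]:b[2]]=1
    n,l,s,ce=cv2.connectedComponentsWithStats(m*k)
    for i in range(1,n):
        if s[i,4]>5: print(c,ce[i],s[i,4],at_z(c,ce[i],.142))
E
python3 ball.py; python3 go.py .545 .075 .28 .82
```

```text
side [282.5   165.125] 16 [ 0.614 -0.062  0.142]
side [293.167 172.417] 12 [ 0.573 -0.043  0.142]
t 3.30 pos [ 0.5753 -0.0583  0.1295] yaw 0.192 F [0.6671 0.1893 0.7697] w 0.003 gf 0.00 q [ 0.3642  0.5117 -0.5026  1.7721  0.298   0.9345 -0.0715]
[ 0.1366 -0.0044 -0.1505] [-0.0008 -0.0001 -0.6281]
```

jog_arm([
  [[0, 0.005, 0, 0, 0, 0, 1], [0, 0.01, 0, 0, 0, 0, 1], [0, 0.014, 0, 0, 0, 0, 1], [0, 0.014, 0, 0, 0, 0, 1]],
])

```text
clock: 3.63
position: [0.5862, -0.056, 0.1292]
ee_rot: [-1.995, -2.421, 0.01]
force: [-13.2, -3.1, 8.7]
width: 0.006
gripper_force: 6.8
```

```bash
python3 ball.py; python3 go.py .545 .075 .28 .82
```

```text
side [293.625 172.188] 16 [ 0.573 -0.044  0.142]
t 3.73 pos [ 0.5863 -0.056   0.1292] yaw 0.192 F [-12.4072  -3.0474   8.2098] w 0.002 gf 6.72 q [ 0.35    0.5301 -0.4979  1.7404  0.3022  0.9549 -0.0761]
[ 0.1363 -0.0165 -0.1508] [-0.0071 -0.0015 -0.6277]
```

End of travel reached, with 13 N of resistance. Back off, rise, and move over the lid.

jog_arm([
  [[0, -0.02, 0, 0, 0, 0, 1], [0, -0.025, -0.04, 0, 0, 0, 1], [0, -0.025, -0.08, 0, 0, 0, 1], [0, -0.025, -0.12, 0, 0, 0, 0.5], [0.04, -0.02, -0.15, 0, 0, -0.1, -1], [0.08, -0.02, -0.15, 0, 0, -0.25, -1], [0.1, -0.02, -0.15, 0, 0, -0.4, -1], [0.11, -0.02, -0.15, 0, 0, -0.628, -1], [0.11, -0.02, -0.15, 0, 0, -0.628, -1], [0.11, -0.02, -0.15, 0, 0, -0.628, -1]],
])

```text
clock: 4.57
position: [0.5488, 0.0506, 0.2803]
ee_rot: [1.136, 2.928, 0.0]
force: [-0.1, -0.2, -0.2]
width: 0.46
gripper_force: 0.0
```

```bash
python3 ball.py; python3 go.py .545 .075 .28 .82; python3 - <<'E'
from h import *
im=snap('wrist','w2');np.set_printoptions(precision=3,suppress=True)
h=cv2.cvtColor(im,cv2.COLOR_RGB2HSV)
for nm,lo,hi,z in [('orange',(6,170,120),(15,255,255),.208),('yellow',(22,120,100),(35,255,255),.182),('red',(0,180,90),(5,255,255),.142),('white',(20,0,150),(60,70,255),.178)]:
    n,l,s,c=cv2.connectedComponentsWithStats(cv2.inRange(h,lo,hi))
    for i in range(1,n):
        if s[i,4]>60:
            B=cv2.boxPoints(cv2.minAreaRect(np.argwhere(l==i)[:,::-1].astype(np.float32)))
            print(nm,c[i],s[i,4],at_z('wrist',c[i],z)[:2],[at_z('wrist',b,z)[:2] for b in B])
E
```

```text
side [281.583 166.167] 12 [ 0.615 -0.057  0.142]
side [293.625 172.188] 16 [ 0.573 -0.044  0.142]
t 4.67 pos [0.549  0.0494 0.28  ] yaw 0.821 F [ 0.445  -0.8006 -0.016 ] w 0.549 gf 0.00 q [ 0.3437  0.3638 -0.7175  1.6321  0.2502  1.2396  0.3982]
[ 0.0204  0.016  -0.0001] [0.0002 0.0003 0.0015]
orange [334.277 101.012] 328 [0.497 0.118] [array([0.485, 0.115]), array([0.497, 0.129]), array([0.507, 0.12 ]), array([0.494, 0.106])]
orange [338.559 172.668] 2288 [0.538 0.084] [array([0.502, 0.104]), array([0.512, 0.117]), array([0.578, 0.062]), array([0.567, 0.049])]
orange [ 71.838 171.857] 105 [ 0.363 -0.094] [array([ 0.353, -0.093]), array([ 0.363, -0.084]), array([ 0.371, -0.094]), array([ 0.361, -0.104])]
orange [ 41.091 176.411] 263 [ 0.329 -0.133] [array([ 0.306, -0.15 ]), array([ 0.342, -0.111]), array([ 0.349, -0.118]), array([ 0.313, -0.157])]
yellow [258.548 126.419] 303 [0.468 0.06 ] [array([0.465, 0.049]), array([0.461, 0.07 ]), array([0.472, 0.072]), array([0.476, 0.051])]
yellow [406.937 230.006] 158 [0.624 0.093] [array([0.621, 0.081]), array([0.617, 0.102]), array([0.627, 
[... 959 characters left out ...]
([0.653, 0.271])]
white [338.838 169.348] 14403 [0.541 0.084] [array([ 0.505, -0.009]), array([0.452, 0.11 ]), array([0.578, 0.176]), array([0.646, 0.054])]
white [529.119 169.192] 177 [0.671 0.231] [array([0.659, 0.229]), array([0.669, 0.242]), array([0.683, 0.233]), array([0.672, 0.22 ])]
white [605.408 240.388] 98 [0.851 0.296] [array([0.844, 0.28 ]), array([0.844, 0.31 ]), array([0.861, 0.318]), array([0.861, 0.287])]
white [612.507 252.507] 67 [0.885 0.304] [array([0.874, 0.291]), array([0.878, 0.31 ]), array([0.904, 0.321]), array([0.9, 0.3])]
white [367.048 383.468] 126 [ 0.756 -0.059] [array([ 0.746, -0.066]), array([ 0.739, -0.051]), array([ 0.763, -0.05 ]), array([ 0.772, -0.065])]
```

View pics/w2.png

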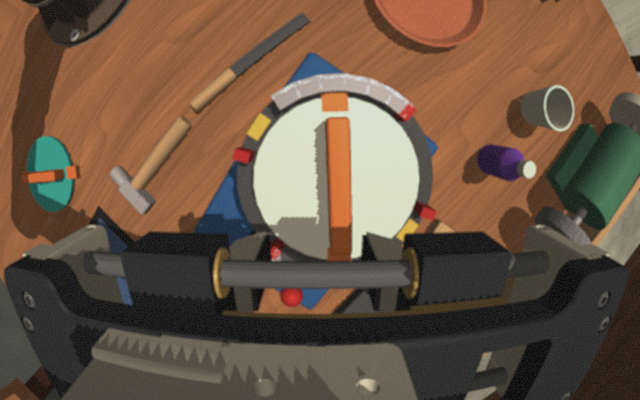

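Wrist view: the lever ball is now at (291,297), on the far side. The bar spans (340,118) to (340,258), nearly parallel to the tool's x. Descend with the fingers half open and grip.

jog_arm([
  [[0.021, 0.018, 0, 0, 0, -0.03, 0], [0.021, 0.018, 0, 0, 0, -0.03, 0], [0.021, 0.018, 0.02, 0, 0, -0.03, 0], [0.021, 0.018, 0.05, 0, 0, -0.03, 0], [0.021, 0.018, 0.08, 0, 0, -0.03, 0], [0.021, 0.018, 0.095, 0, 0, -0.03, 0], [0.021, 0.018, 0.095, 0, 0, -0.03, 0], [0.021, 0.018, 0.095, 0, 0, -0.03, 0]],
])

```text
clock: 5.38
position: [0.5457, 0.0769, 0.1847]
ee_rot: [-1.107, -2.939, 0.001]
force: [0.5, 0.4, 0.8]
width: 0.497
gripper_force: 0.0
```

jog_arm([
  [[0, 0, 0, 0, 0, 0, 1], [0, 0, 0, 0, 0, 0, 1], [0, 0, 0, 0, 0, 0, 1], [0, 0, 0, 0, 0, 0, 1], [0, 0, 0, 0, 0, 0, 1], [0, 0, 0, 0, 0, 0, 1]],
], force=25)

```text
clock: 5.88
position: [0.5463, 0.077, 0.1855]
ee_rot: [1.106, 2.939, 0.001]
force: [-1.0, -0.3, 4.8]
width: 0.194
gripper_force: 25.0
```

```bash
python3 go.py .546 .077 .185 1.75; python3 -c "
from h import *
snap('wrist','w3')"
```

```text
t 5.88 pos [0.5463 0.077  0.1855] yaw 0.851 F [-0.9647 -0.2959  4.8396] w 0.194 gf 24.97 q [ 0.2731  0.4492 -0.7011  1.7658  0.3301  1.0461  0.3043]
[ 0.0002 -0.0002  0.0005] [ 0.0003  0.0012 -0.899 ]
```

View pics/w3.png

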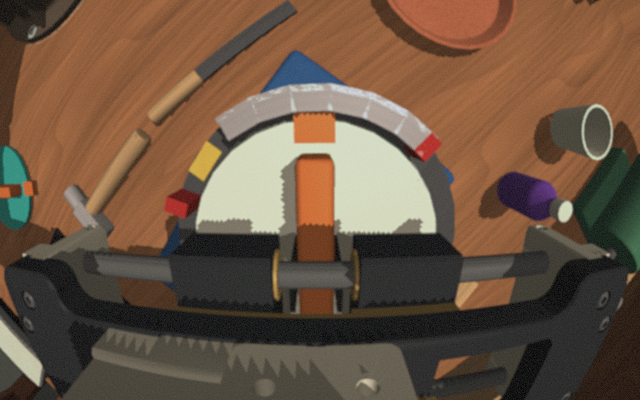

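The bar is gripped square. The lug at (314,128) turns anticlockwise towards the yellow slot at (205,160). Turn by 0.90 rad.

jog_arm([
  [[0, 0, 0, 0, 0, -0.1, 1], [0, 0, 0, 0, 0, -0.2, 1], [0, 0, 0, 0, 0, -0.3, 1], [0, 0, 0, 0, 0, -0.4, 1], [0, 0, 0, 0, 0, -0.5, 1], [0, 0, 0, 0, 0, -0.6, 1], [0, 0, 0, 0, 0, -0.7, 1], [0, 0, 0, 0, 0, -0.8, 1], [0, 0, 0, 0, 0, -0.88, 1], [0, 0, 0, 0, 0, -0.89, 1]],
])

```text
clock: 6.77
position: [0.5466, 0.077, 0.1854]
ee_rot: [-0.273, 3.128, 0.001]
force: [0.1, -0.3, 6.3]
width: 0.194
gripper_force: 25.0
```

```bash
python3 go.py .546 .077 .185 1.75; python3 -c "
from h import *
im=snap('wrist','w4'); t=get_image('top'); a=t[130:240,240:370][:,:,::-1]
cv2.imwrite('pics/w4.png',np.hstack([cv2.resize(im[:,100:540,::-1],(400,364)),cv2.resize(a,(400,364))]))"
```

```text
t 6.77 pos [0.5466 0.077  0.1854] yaw 1.745 F [ 0.0663 -0.3324  6.2798] w 0.194 gf 25.00 q [ 0.4087  0.5173 -0.9183  1.7551  0.4573  1.0975  1.0841]
[0.0006 0.0001 0.0004] [ 0.0004  0.0015 -0.005 ]
```

View pics/w4.png

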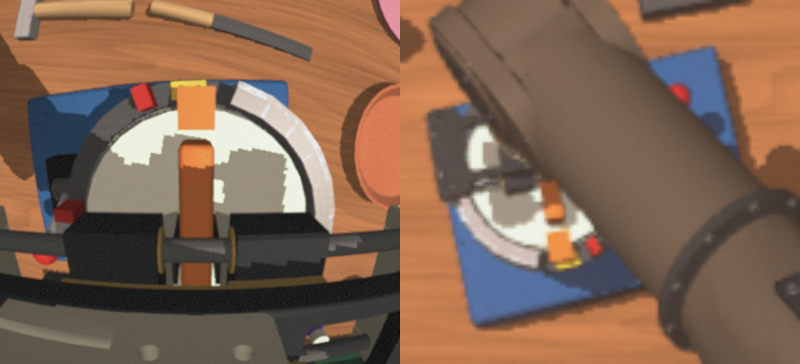

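The lug stands in front of its yellow slot, slightly clockwise of centre. Lift.

jog_arm([
  [[0, 0, 0, 0, 0, -0.02, 1], [0, 0, -0.005, 0, 0, -0.02, 1], [0, 0, -0.012, 0, 0, -0.02, 1], [0, 0, -0.02, 0, 0, -0.02, 1], [0, 0, -0.03, 0, 0, -0.02, 1], [0, 0, -0.045, 0, 0, -0.02, 1], [0, 0, -0.06, 0, 0, -0.02, 1], [0, 0, -0.08, 0, 0, -0.02, 1], [0, 0, -0.1, 0, 0, -0.02, 1], [0, 0, -0.1, 0, 0, -0.02, 1]],
])

```text
clock: 7.7
position: [0.5473, 0.0781, 0.2893]
ee_rot: [-0.298, 3.122, 0.001]
force: [-0.1, 0.6, -3.3]
width: 0.196
gripper_force: 25.0
```

```bash
python3 go.py .431 -.354 .285 .6 .431 -.354 .13 .6
```

```text
t 7.70 pos [0.5473 0.0781 0.2893] yaw 1.761 F [-0.0765  0.5873 -3.2757] w 0.196 gf 24.97 q [ 0.4511  0.4289 -0.9738  1.6065  0.367   1.2959  1.1814]
[ 0.196  -0.4023  0.0031] [0.0036 0.0051 1.1611]
[ 0.1969 -0.4023  0.158 ] [0.0036 0.0051 1.1611]
```

jog_arm([
  [[0.01, -0.02, 0, 0, 0, 0.06, 1], [0.022, -0.045, 0, 0, 0, 0.13, 1], [0.035, -0.071, 0, 0, 0, 0.2, 1], [0.047, -0.097, 0, 0, 0, 0.28, 1], [0.06, -0.123, 0, 0, 0, 0.36, 1], [0.073, -0.15, 0, 0, 0, 0.44, 1], [0.086, -0.177, 0, 0, 0, 0.52, 1], [0.1, -0.204, 0, 0, 0, 0.6, 1], [0.112, -0.23, 0, 0, 0, 0.68, 1], [0.125, -0.256, 0, 0, 0, 0.75, 1]],
], force=35)

```text
clock: 8.53
position: [0.4706, -0.1994, 0.2846]
ee_rot: [-0.874, -3.017, 0.0]
force: [1.0, 0.2, -4.6]
width: 0.196
gripper_force: 35.0
```

```bash
python3 go.py .431 -.354 .285 .6
```

```text
t 8.53 pos [ 0.4706 -0.1994  0.2846] yaw 1.007 F [ 1.0407  0.2341 -4.5769] w 0.196 gf 34.97 q [ 0.9041  0.2984 -0.7714  1.7117  0.2201  1.221   1.0854]
[-0.0492 -0.1518 -0.0004] [-0.0003 -0.0001  0.4066]
```

jog_arm([
  [[-0.008, -0.026, 0, 0, 0, 0.07, 1], [-0.016, -0.05, 0, 0, 0, 0.14, 1], [-0.024, -0.075, 0, 0, 0, 0.21, 1], [-0.032, -0.1, 0.02, 0, 0, 0.28, 1], [-0.04, -0.122, 0.05, 0, 0, 0.35, 1], [-0.046, -0.138, 0.08, 0, 0, 0.38, 1], [-0.047, -0.145, 0.11, 0, 0, 0.38, 1], [-0.047, -0.145, 0.14, 0, 0, 0.38, 1], [-0.047, -0.145, 0.16, 0, 0, 0.38, 1], [-0.047, -0.145, 0.16, 0, 0, 0.38, 1]],
])

```text
clock: 9.37
position: [0.4313, -0.3446, 0.1203]
ee_rot: [-1.42, -2.794, -0.002]
force: [-0.5, 0.7, -3.4]
width: 0.194
gripper_force: 35.0
```

```bash
python3 go.py .431 -.354 .027 .6;  python3 - <<'E'
from h import *
im=snap('wrist','w5');h=cv2.cvtColor(im,cv2.COLOR_RGB2HSV)
t=get_image('top')
for d in silhouettes('mat','wrist')[:1]: print(d['p'],d['mask'].sum(),at_z('wrist',d['pixel'],.006))
cv2.imwrite('pics/w5.png',np.hstack([cv2.resize(im[:,100:540,::-1],(400,364)),cv2.resize(t[170:280,370:500][:,:,::-1],(400,364))]))
E
```

```text
t 9.37 pos [ 0.4313 -0.3446  0.1203] yaw 0.631 F [-0.5127  0.7005 -3.4271] w 0.194 gf 34.97 q [ 0.993   0.5045 -0.5753  1.8349  0.338   0.9093  0.8925]
[-0.0082 -0.0056  0.0933] [-0.0023 -0.0075  0.0306]
0.64 6375 [ 0.36899552 -0.30814937  0.006     ]
```

View pics/w5.png

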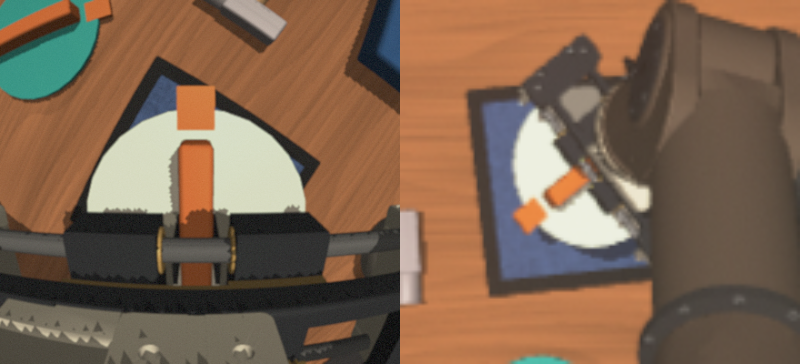

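The lid is over the mat and level. Lower to the mat.

jog_arm([
  [[-0.008, -0.005, 0.025, 0, 0, 0, 1], [-0.008, -0.005, 0.05, 0, 0, 0, 1], [-0.008, -0.005, 0.07, 0, 0, 0, 1], [-0.008, -0.005, 0.082, 0, 0, 0, 1], [-0.008, -0.005, 0.09, 0, 0, 0, 1], [-0.008, -0.005, 0.093, 0, 0, 0, 1], [-0.008, -0.005, 0.094, 0, 0, 0, 1]],
])

```text
clock: 10.1
position: [0.4357, -0.3557, 0.0315]
ee_rot: [1.422, 2.8, -0.0]
force: [0.5, -1.5, -3.4]
width: 0.2
gripper_force: 35.0
```

```bash
python3 go.py .431 -.354 .027 .6
```

```text
t 10.10 pos [ 0.4357 -0.3557  0.0315] yaw 0.631 F [ 0.528  -1.5019 -3.3924] w 0.200 gf 34.97 q [ 0.9471  0.627  -0.5064  1.89    0.4386  0.7348  0.8214]
[ 0.0041 -0.0028  0.0045] [0.0004 0.0011 0.0311]
```

jog_arm([
  [[0.004, -0.002, 0.001, 0, 0, 0, 1], [0.004, -0.002, 0.003, 0, 0, 0, 1], [0.004, -0.002, 0.005, 0, 0, 0, 1], [0.004, -0.002, 0.005, 0, 0, 0, 1]],
])

```text
clock: 10.43
position: [0.4312, -0.3536, 0.0264]
ee_rot: [1.422, 2.8, -0.001]
force: [-2.1, 1.0, 1.6]
width: 0.193
gripper_force: 35.0
```

Contact (+1.6 N). Release to half open, wait, then rise.

jog_arm([
  [[0, 0, 0, 0, 0, 0, 0.2], [0, 0, 0, 0, 0, 0, 0.2], [0, 0, 0, 0, 0, 0, 0], [0, 0, 0, 0, 0, 0, 0], [0, 0, 0, 0, 0, 0, 0], [0, 0, -0.03, 0, 0, 0, 0], [0, 0, -0.07, 0, 0, 0, 0], [0, 0, -0.11, 0, 0, 0, 0], [0, 0, -0.15, 0, 0, 0, 0], [0, 0, -0.19, 0, 0, 0, 0]],
])

```text
clock: 11.27
position: [0.4308, -0.3529, 0.2178]
ee_rot: [-1.422, -2.801, -0.0]
force: [1.7, -0.5, -0.7]
width: 0.501
gripper_force: 0.0
```

```bash
python3 go.py .50 .04 .3 .9; python3 - <<'E'
from h import *
im=get_image('side'); P=[proj('side',p) for p in [(.431,-.354,.019)]]; print(P)
h=cv2.cvtColor(im,cv2.COLOR_RGB2HSV); m=cv2.inRange(h,(10,0,150),(60,75,255)); n,l,s,c=cv2.connectedComponentsWithStats(m)
for i in range(1,n):
    if s[i,4]>200 and 330<c[i][0]<410 and 120<c[i][1]<200: print(c[i],s[i],at_z('side',c[i],.019))
E
```

```text
t 11.27 pos [ 0.4308 -0.3529  0.2178] yaw 0.631 F [ 1.6537 -0.4918 -0.708 ] w 0.501 gf 0.00 q [ 1.0453  0.4057 -0.6195  1.715   0.2592  1.104   0.9779]
[ 0.2763  0.2878 -0.0821] [ 0.0003 -0.0001 -0.2685]
[array([368.13902018, 151.01777147])]
[367.38303694 153.10533516] [347 140  43  27 731] [ 0.43056498 -0.34219837  0.019     ]
```

```bash
python3 go.py .585 .046 .3 .9
```

```text
t 11.32 pos [ 0.4344 -0.3545  0.2258] yaw 0.632 F [ 3.0516 -0.4947  6.461 ] w 0.498 gf 0.00 q [ 1.0462  0.3983 -0.6221  1.7043  0.257   1.1105  0.98  ]
[ 0.2335  0.3582 -0.0754] [ 0.0018  0.0104 -0.2684]
```

jog_arm([
  [[0, 0.0, -0.04, 0, 0, -0.03, 0], [0.02, 0.03, -0.075, 0, 0, -0.06, 0], [0.234, 0.358, -0.075, 0, 0, -0.27, 0], [0.234, 0.358, -0.075, 0, 0, -0.27, 0], [0.234, 0.358, -0.075, 0, 0, -0.27, 0], [0.234, 0.358, -0.075, 0, 0, -0.27, 0], [0.234, 0.358, -0.075, 0, 0, -0.27, 0], [0.234, 0.358, -0.075, 0, 0, -0.27, 0], [0.234, 0.358, -0.075, 0, 0, -0.27, 0], [0.234, 0.358, -0.075, 0, 0, -0.27, 0]],
])

```text
clock: 12.15
position: [0.5596, -0.0117, 0.2899]
ee_rot: [1.033, 2.966, -0.0]
force: [0.7, -0.3, 0.2]
width: 0.501
gripper_force: 0.0
```

jog_arm([
  [[0.055, 0.095, 0, 0, 0, 0, 0], [0.055, 0.095, 0, 0, 0, 0, 0], [0.055, 0.095, 0, 0, 0, 0, 0], [0.055, 0.095, 0, 0, 0, 0, 0], [0.055, 0.095, 0, 0, 0, 0, 0]],
])

```text
clock: 12.57
position: [0.5748, 0.0972, 0.2896]
ee_rot: [-1.026, -2.969, -0.001]
force: [-0.1, -0.3, 0.0]
width: 0.499
gripper_force: 0.0
```

```bash
python3 go.py .585 .046 .3 .9;  python3 - <<'E'
from h import *
np.set_printoptions(precision=3,suppress=True)
P=camera_params('wrist');im=snap('wrist','w6')
for q in('basket','basket_grip'):
  for d in silhouettes(q,'wrist')[:2]:
    B=cv2.boxPoints(cv2.minAreaRect(np.argwhere(d['mask'])[:,::-1].astype(np.float32)))
    print(q,d['p'],d['pixel'],d['mask'].sum(),at_z('wrist',d['pixel'],.156,P),B.tolist())
h=cv2.cvtColor(im,cv2.COLOR_RGB2HSV)
n,l,s,c=cv2.connectedComponentsWithStats(cv2.inRange(h,(22,120,100),(35,255,255)))
for i in range(1,n):
    if s[i,4]>60: print('yel',c[i],s[i,4],at_z('wrist',c[i],.186,P))
print(proj('wrist',(.546,.077,.156),P))
E
```

```text
t 12.57 pos [0.5748 0.0972 0.2896] yaw 0.905 F [-0.0573 -0.2746  0.0437] w 0.499 gf 0.00 q [ 0.2915  0.4357 -0.7991  1.5366  0.3183  1.3045  0.3599]
[-0.0397 -0.034  -0.0104] [ 0.0002 -0.0006  0.005 ]
basket 0.83 [291.0, 183.2] 5314 [0.552 0.086 0.156] [[237.80001831054688, 164.59999084472656], [311.0000305175781, 127.99998474121094], [347.0000305175781, 199.99998474121094], [273.8000183105469, 236.59999084472656]]
basket 0.41 [75.0, 229.9] 77 [ 0.42  -0.171  0.156] [[64.31330108642578, 233.8841094970703], [84.90128326416016, 221.21458435058594], [87.1673812866211, 224.89698791503906], [66.57939910888672, 237.56651306152344]]
basket_grip 0.84 [290.2, 185.8] 5393 [0.553 0.084 0.156] [[237.20005798339844, 164.39999389648438], [310.4000549316406, 127.79999542236328], [346.800048828125, 200.60000610351562], [273.6000671386719, 237.20001220703125]]
yel [211.262 133.954] 237 [0.47  0.064 0.186]
yel [348.233 243.354] 223 [0.624 0.097 0.186]
[280.363 184.334]
```

View pics/w6.png

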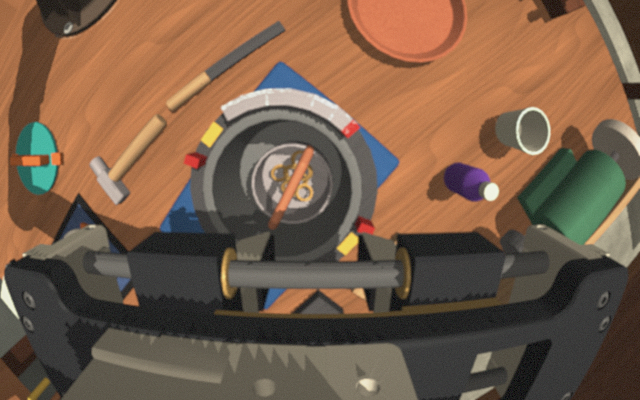

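Wrist view: the basket is in the bowl at about (291,183), with its copper bail running from (309,150) to (273,227). Fit the bail.

```bash
python3 - <<'E'
from h import *
np.set_printoptions(precision=4,suppress=True)
P=camera_params('wrist');im=cv2.cvtColor(cv2.imread('pics/w6.png'),cv2.COLOR_BGR2HSV)
m=cv2.inRange(im,(3,110,60),(14,255,255)); k=np.zeros_like(m); k[135:240,240:345]=1
n,l,s,c=cv2.connectedComponentsWithStats(m*k)
for i in range(1,n): print(c[i],s[i])
i=1+np.argmax(s[1:,4]); px=np.argwhere(l==i)[:,::-1]
W=np.array([at_z('wrist',p,.156,P)[:2] for p in px]); mu=W.mean(0); u,S,v=np.linalg.svd(W-mu,full_matrices=False)
t=(W-mu)@v[0]; print(mu,v[0],np.arctan2(v[0][1],v[0][0]),'ext',t.min(),t.max(),'mid',mu+v[0]*(t.min()+t.max())/2, 'width',np.ptp((W-mu)@v[1]))
o=np.array(P['T'])[:3,3];print('cam',o)
for e in (t.min(),t.max()): print(mu+v[0]*e)
E
```

```text
[291.398  186.3526] [269 145  45  84 882]
[0.5547 0.0796] [ 0.4175 -0.9087] -1.140150505279084 ext -0.04367582761138727 0.047722572460752684 mid [0.5555 0.0778] width 0.01151702753735439
cam [0.522  0.1362 0.4479]
[0.5365 0.1193]
[0.5746 0.0363]
```

```bash
python3 go.py .557 .074 .22 .431 .557 .074 .137 .431
```

```text
t 12.72 pos [0.5753 0.0932 0.2895] yaw 0.899 F [-0.0102 -0.9919 -0.164 ] w 0.503 gf 0.00 q [ 0.296   0.435  -0.7966  1.5371  0.3185  1.3046  0.3601]
[ 0.0024 -0.0263  0.0696] [-0.001   0.0007  0.4677]
[ 0.0024 -0.0262  0.1526] [-0.001   0.0007  0.4677]
```

jog_arm([
  [[0.002, -0.026, 0.03, 0, 0, 0.12, 0], [0.002, -0.026, 0.06, 0, 0, 0.24, 0], [0.002, -0.026, 0.07, 0, 0, 0.36, 0], [0.002, -0.026, 0.07, 0, 0, 0.468, 0], [0.002, -0.026, 0.07, 0, 0, 0.468, 0], [0.002, -0.026, 0.07, 0, 0, 0.468, 0]],
])

```text
clock: 13.22
position: [0.5577, 0.0746, 0.2201]
ee_rot: [1.69, 2.647, -0.0]
force: [0.0, -0.6, 0.2]
width: 0.503
gripper_force: 0.0
```

```bash
python3 go.py .557 .074 .137 .431; python3 - <<'E'
from h import *
np.set_printoptions(precision=4,suppress=True)
get_image('wrist');P=camera_params('wrist');im=snap('wrist','w7');o=np.array(P['T'])[:3,3]; print(o)
h=cv2.cvtColor(im,cv2.COLOR_RGB2HSV); p0=proj('wrist',(.557,.074,.156),P);print(p0)
m=cv2.inRange(h,(3,110,50),(14,255,255)); x,y=p0.astype(int); k=np.zeros_like(m);k[max(0,y-100):y+100,x-70:x+70]=1
n,l,s,c=cv2.connectedComponentsWithStats(m*k); i=1+np.argmax(s[1:,4]); print(s[1:][s[1:,4]>20])
px=np.argwhere(l==i)[:,::-1]
W=np.array([at_z('wrist',p,.156,P)[:2] for p in px]); mu=W.mean(0); u,S,v=np.linalg.svd(W-mu,full_matrices=False); t=(W-mu)@v[0]
print(mu,np.arctan2(v[0][1],v[0][0]),t.min(),t.max(),mu+v[0]*t.min(),mu+v[0]*t.max())
cv2.imwrite('pics/w7.png',im[:,:,::-1])
E
```

```text
t 13.22 pos [0.5577 0.0746 0.2201] yaw 0.434 F [ 0.0151 -0.6168  0.2152] w 0.503 gf 0.00 q [ 0.2635  0.4266 -0.6805  1.6954  0.2939  1.1236 -0.0674]
[-0.0002 -0.0009  0.0831] [0.0002 0.0009 0.0032]
[0.5292 0.1373 0.3787]
[313.3871 216.3615]
[[ 308  145   16  116 1448]
 [ 263  308   13    6   21]]
[0.5541 0.0841] -1.1372022781684024 -0.042993889845136184 0.04661742554082288 [0.536  0.1231] [0.5737 0.0418]
```

View pics/w7.png

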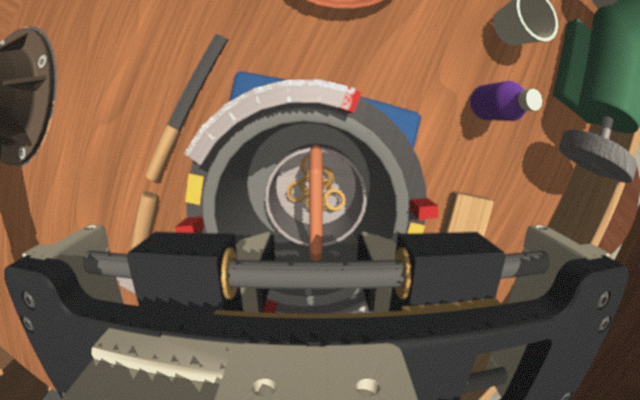

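```bash
python3 - <<'E'
from h import *
P=camera_params('wrist')
for px in [(315,196),(265,196),(366,196),(315,148),(315,245)]: print(px,at_z('wrist',px,.116,P)[:2])
for c in (0,.005,.01):
    q=np.array([.5541,.0841])+np.array([.42,-.9075])*c
E
python3 go.py .557 .077 .137 .431
```

```text
(315, 196) [0.55552803 0.08040227]
(265, 196) [0.51558769 0.06194002]
(366, 196) [0.59622102 0.09935001]
(315, 148) [0.53791983 0.11835952]
(315, 245) [0.57491465 0.03858842]
t 13.32 pos [0.5578 0.0753 0.2204] yaw 0.435 F [-0.2342  0.9166 -0.1414] w 0.498 gf 0.00 q [ 0.2634  0.4267 -0.6816  1.6949  0.2939  1.1237 -0.0675]
[ 0.002  -0.0001  0.0834] [0.0009 0.0006 0.0042]
```

The wrist view (last picture) shows the bail at column 316, between the fingers. The basket rim is centred at (315,196), which gives (0.556, 0.080). Descend and grip.

jog_arm([
  [[0.004, 0, 0.02, 0, 0, 0, 0], [0.004, 0, 0.045, 0, 0, 0, 0], [0.004, 0, 0.065, 0, 0, 0, 0], [0.004, 0, 0.08, 0, 0, 0, 0], [0.004, 0, 0.083, 0, 0, 0, 0], [0.004, 0, 0.083, 0, 0, 0, 0]],
])

```text
clock: 13.82
position: [0.5555, 0.0792, 0.1363]
ee_rot: [-1.69, -2.647, 0.001]
force: [0.9, 0.8, -0.1]
width: 0.499
gripper_force: 0.0
```

jog_arm([
  [[0, 0, 0, 0, 0, 0, 1], [0, 0, 0, 0, 0, 0, 1], [0, 0, 0, 0, 0, 0, 1], [0, 0, 0, 0, 0, 0, 1], [0, 0, 0, 0, 0, 0, 1], [0, 0, 0, 0, 0, 0, 1], [0, 0, 0, 0, 0, 0, 1]],
], force=35)

```text
clock: 14.4
position: [0.5557, 0.0795, 0.1371]
ee_rot: [1.692, 2.647, -0.0]
force: [-1.4, -0.8, 2.1]
width: 0.098
gripper_force: 35.0
```

jog_arm([
  [[0, 0, -0.005, 0, 0, 0, 1], [0, 0, -0.015, 0, 0, 0, 1], [0, 0, -0.03, 0, 0, 0, 1], [0, 0, -0.05, 0, 0, 0, 1], [0, 0, -0.07, 0, 0, 0, 1], [0, 0, -0.09, 0, 0, 0, 1], [0, 0, -0.11, 0, 0, 0, 1], [0, 0, -0.13, 0, 0, 0, 1], [0, 0, -0.15, 0, 0, 0, 1], [0, 0, -0.165, 0, 0, 0, 1]],
])

```text
clock: 15.23
position: [0.5557, 0.0799, 0.3042]
ee_rot: [1.691, 2.646, 0.002]
force: [-0.6, 0.3, -2.0]
width: 0.099
gripper_force: 35.0
```

```bash
python3 go.py .459 .359 .305 .8; python3 - <<'E'
from h import *
np.set_printoptions(precision=3,suppress=True)
s=observe(); p=s['position']
for c in ('side','top'):
    get_image(c)
    for q,z in(('basket',p[2]+.019-.07),('dish',.012)):
        for d in silhouettes(q,c)[:1]:
            B=cv2.boxPoints(cv2.minAreaRect(np.argwhere(d['mask'])[:,::-1].astype(np.float32)))
            print(c,q,d['p'],d['pixel'],d['mask'].sum(),at_z(c,d['pixel'],z),at_z(c,B.mean(0),.024),proj(c,(p[0],p[1],p[2]+.019)),proj(c,(p[0],p[1],p[2]-.08)))
            if q=='basket':print(np.ptp(np.argwhere(d['mask']),axis=0),np.argwhere(d['mask']).max(0))
E
```

```text
t 15.23 pos [0.5557 0.0799 0.3042] yaw 0.433 F [-0.5654  0.3286 -2.0123] w 0.099 gf 35.00 q [ 0.2738  0.3615 -0.7022  1.5703  0.2397  1.2966 -0.028 ]
[ 0.2939  0.0295 -0.0008] [ 0.0013  0.0004 -0.3666]
side basket 0.86 [276.9, 173.5] 1398 [0.554 0.087 0.253] [ 0.693 -0.178  0.024] [274.825 147.803] [278.697 180.437]
[54 39] [193 297]
side dish 0.61 [275.7, 334.6] 4896 [0.463 0.355 0.012] [0.457 0.366 0.024] [274.825 147.803] [278.697 180.437]
top basket 0.4 [226.7, 137.5] 248 [0.65  0.239 0.253] [0.72  0.271 0.024] [284.063 163.951] [285.574 172.741]
[18 16] [147 236]
top dish 0.71 [393.1, 143.8] 883 [ 0.697 -0.261  0.012] [ 0.691 -0.263  0.024] [284.063 163.951] [285.574 172.741]
```

jog_arm([
  [[0.008, 0.001, 0, 0, 0, 0, 1], [0.022, 0.002, 0, 0, 0, 0, 1], [0.042, 0.004, 0, 0, 0, 0, 1], [0.065, 0.006, 0, 0, 0, 0, 1], [0.09, 0.009, 0, 0, 0, 0, 1], [0.115, 0.012, 0, 0, 0, 0, 1], [0.14, 0.014, 0, 0, 0, 0, 1], [0.165, 0.017, 0, 0, 0, 0, 1], [0.19, 0.019, 0, 0, 0, 0, 1], [0.212, 0.021, 0, 0, 0, 0, 1]],
])

```text
clock: 16.37
position: [0.4842, 0.2829, 0.301]
ee_rot: [-1.69, -2.647, 0.001]
force: [-0.1, 0.1, -2.8]
width: 0.093
gripper_force: 35.0
```

```bash
python3 go.py .459 .360 .305 .43
```

```text
t 16.37 pos [0.4842 0.2829 0.301 ] yaw 0.434 F [-0.0783  0.1248 -2.7812] w 0.093 gf 35.00 q [-0.0751  0.3774 -0.7592  1.572   0.2653  1.3    -0.4364]
[ 0.0806  0.0096 -0.0039] [-0.0014 -0.0007  0.0043]
```

jog_arm([
  [[0.018, 0.002, 0, 0, 0, 0, 1], [0.036, 0.004, 0, 0, 0, 0, 1], [0.052, 0.006, 0, 0, 0, 0, 1], [0.066, 0.008, 0.005, 0, 0, 0, 1], [0.076, 0.009, 0.02, 0, 0, 0, 1], [0.08, 0.009, 0.045, 0, 0, 0, 1], [0.08, 0.009, 0.075, 0, 0, 0, 1], [0.08, 0.009, 0.105, 0, 0, 0, 1], [0.08, 0.009, 0.13, 0, 0, 0, 1], [0.08, 0.009, 0.145, 0, 0, 0, 1]],
])

```text
clock: 17.2
position: [0.4585, 0.3561, 0.153]
ee_rot: [-1.691, -2.646, 0.007]
force: [0.6, -0.9, -3.3]
width: 0.1
gripper_force: 35.0
```

```bash
python3 go.py .459 .360 .087 .43;python3 - <<'E'
from h import *
np.set_printoptions(precision=3,suppress=True)
P=camera_params('wrist')
for c in ('side','wrist'):
    get_image(c)
    for d in silhouettes('dish',c)[:1]:
        B=cv2.boxPoints(cv2.minAreaRect(np.argwhere(d['mask'])[:,::-1].astype(np.float32)))
        print(c,d['p'],d['mask'].sum(),[at_z(c,b,.024)[:2] for b in B],at_z(c,B.mean(0),.018))
E
```

```text
t 17.20 pos [0.4585 0.3561 0.153 ] yaw 0.434 F [ 0.6433 -0.8875 -3.3481] w 0.100 gf 35.00 q [-0.2596  0.5403 -0.713   1.7266  0.4014  1.0314 -0.6804]
[0.0034 0.0024 0.066 ] [-0.0049  0.001   0.0036]
side 0.94 3130 [array([0.578, 0.353]), array([0.416, 0.255]), array([0.336, 0.392]), array([0.482, 0.477])] [0.453 0.372 0.018]
wrist 0.91 13031 [array([0.343, 0.409]), array([0.503, 0.483]), array([0.566, 0.364]), array([0.393, 0.284])] [0.451 0.385 0.018]
```

```bash
python3 - <<'E'
from h import *
from scipy.optimize import least_squares
for c,b in(('top',(160,180,240,260)),('side',(225,290,330,385))):
    im=cv2.cvtColor(cv2.imread(f'pics/{c}0.png'),cv2.COLOR_BGR2Lab); k=np.zeros(im.shape[:2],np.uint8)
    x0,y0,x1,y1=b; m=(im[:,:,1]>158).astype(np.uint8); k[y0:y1,x0:x1]=1; m*=k
    n,l,s,ce=cv2.connectedComponentsWithStats(m); i=1+np.argmax(s[1:,4]); M=(l==i).astype(np.uint8); print(c,s[i])
    h=cv2.convexHull(max(cv2.findContours(M,0,1)[0],key=len))[:,0].astype(float)
    P=camera_params(c)
    # model outline: hull of rim circle (z .024) and base circle (z 0, smaller)
    a=np.linspace(0,2*np.pi,90)
    def f(v):
        q=np.array([proj(c,(v[0]+.092*np.cos(t),v[1]+.092*np.sin(t),.024),P) for t in a]+[proj(c,(v[0]+.08*np.cos(t),v[1]+.08*np.sin(t),0),P) for t in a])
        H=cv2.convexHull(q.astype(np.float32)); return [cv2.pointPolygonTest(H,tuple(p),True) for p in h]
    r=least_squares(f,[.459,.36],diff_step=1e-3,loss='soft_l1'); print(r.x,np.abs(r.fun).mean())
E
```

```text
top [ 176  197   48   47 1743]
[0.47599855 0.34984811] 5.047174668255808Traceback (most recent call last):
  File "<stdin>", line 6, in <module>
    return _wrapfunc(a, 'argmax', axis=axis, out=out, **kwds)
    return bound(*args, **kwds)
ValueError: attempt to get argmax of an empty sequence
```

The dish floor blob at (200,220) gives about (0.458, 0.359), which agrees with the earlier value. Lower.

jog_arm([
  [[0.003, 0.002, 0.02, 0, 0, 0, 1], [0.003, 0.002, 0.038, 0, 0, 0, 1], [0.003, 0.002, 0.05, 0, 0, 0, 1], [0.003, 0.002, 0.057, 0, 0, 0, 1], [0.003, 0.002, 0.06, 0, 0, 0, 1], [0.003, 0.002, 0.06, 0, 0, 0, 1]],
])

```text
clock: 17.9
position: [0.4611, 0.3609, 0.097]
ee_rot: [-1.693, -2.647, -0.0]
force: [-0.8, 0.0, -4.0]
width: 0.094
gripper_force: 35.0
```

```bash
python3 go.py .459 .360 .087 .434
```

```text
t 17.90 pos [0.4611 0.3609 0.097 ] yaw 0.433 F [-0.754   0.0405 -3.962 ] w 0.094 gf 35.00 q [-0.2929  0.6057 -0.6757  1.7746  0.4619  0.9254 -0.7336]
[ 0.     -0.0023  0.01  ] [ 0.0001 -0.0001 -0.0012]
```

jog_arm([
  [[0, -0.002, 0.003, 0, 0, 0, 1], [0, -0.002, 0.006, 0, 0, 0, 1], [0, -0.002, 0.009, 0, 0, 0, 1], [0, -0.002, 0.01, 0, 0, 0, 1], [0, -0.002, 0.01, 0, 0, 0, 1]],
])

```text
clock: 18.32
position: [0.4593, 0.3601, 0.0871]
ee_rot: [1.692, 2.646, 0.001]
force: [-1.3, -0.5, -1.5]
width: 0.093
gripper_force: 35.0
```

jog_arm([
  [[0, 0, 0.001, 0, 0, 0, 1], [0, 0, 0.001, 0, 0, 0, 1]],
])

```text
clock: 18.48
position: [0.4594, 0.3602, 0.0871]
ee_rot: [1.692, 2.646, 0.001]
force: [-2.5, -3.2, 9.6]
width: 0.097
gripper_force: 35.0
```

Seated (+9.6 N). Release gently and rise.

jog_arm([
  [[0, 0, 0, 0, 0, 0, 0.6], [0, 0, 0, 0, 0, 0, 0.4], [0, 0, 0, 0, 0, 0, 0], [0, 0, 0, 0, 0, 0, 0], [0, 0, 0, 0, 0, 0, 0], [0, 0, 0, 0, 0, 0, 0], [0, 0, -0.02, 0, 0, 0, 0], [0, 0, -0.05, 0, 0, 0, 0], [0, 0, -0.09, 0, 0, 0, 0], [0, 0, -0.13, 0, 0, 0, 0]],
])

```text
clock: 19.32
position: [0.4585, 0.3594, 0.2166]
ee_rot: [-1.691, -2.646, 0.003]
force: [1.4, 0.3, 0.1]
width: 0.502
gripper_force: 0.0
```

jog_arm([
  [[0, 0, -0.04, 0, 0, 0, 0], [-0.02, -0.04, -0.06, 0, 0, 0, 0], [-0.03, -0.08, -0.06, 0, 0, 0, 0], [-0.03, -0.1, -0.06, 0, 0, 0, 0], [-0.03, -0.1, -0.06, 0, 0, 0, 0]],
])

```text
clock: 19.73
position: [0.3771, 0.2886, 0.2763]
ee_rot: [1.69, 2.646, -0.003]
force: [0.3, 0.9, 0.6]
width: 0.497
gripper_force: 0.0
```

```bash
python3 go.py; python3 - <<'E'
from h import *
np.set_printoptions(precision=3,suppress=True)
snap('side','sf')
for q,z in(('basket',.036),('lid',.015),('dish',.012)):
    for d in silhouettes(q,'side')[:4]:
        A=np.argwhere(d['mask']); print(q,round(d['p'],2),np.array(d['pixel']),len(A),A.min(0),A.max(0),at_z('side',d['pixel'],z))
for p in [(.459,.36,.006),(.459,.36,.066),(.459,.36,.106),(.431,-.354,.019)]: print(p,proj('side',p))
E
python3 ball.py
```

```text
t 19.73 pos [0.3771 0.2886 0.2763] yaw 0.434 F [0.3279 0.9091 0.6108] w 0.497 gf 0.00 q [-0.0844  0.2465 -0.8207  1.7991  0.1967  1.1814 -0.5314]
basket 0.43 [279.3 150.6] 392 [137 272] [165 289] [ 0.711 -0.24   0.036]
lid 0.91 [371.5 369.3] 3701 [336 338] [399 405] [0.237 0.36  0.015]
lid 0.87 [435.7 175.1] 1279 [161 412] [192 459] [ 0.196 -0.308  0.015]
lid 0.56 [370.8 153.2] 983 [136 347] [168 388] [ 0.42  -0.35   0.015]
dish 0.81 [285.4 354.8] 3217 [300 236] [376 316] [0.424 0.391 0.012]
dish 0.75 [282.1 148.5] 369 [137 272] [165 288] [ 0.721 -0.282  0.012]
(0.459, 0.36, 0.006) [276.746 338.309]
(0.459, 0.36, 0.066) [274.245 325.929]
(0.459, 0.36, 0.106) [272.433 316.965]
(0.431, -0.354, 0.019) [368.139 151.018]
top [329.41 159.  ] 39 [ 0.615 -0.047  0.142]
side [281.286 165.571] 7 [ 0.616 -0.059  0.142]
```

jog_arm([
  [[-0.04, -0.02, 0, 0, 0, 0, 0], [-0.08, -0.04, 0, 0, 0, 0, 0], [-0.12, -0.04, 0, 0, 0, 0, 0], [-0.15, -0.04, 0, 0, 0, 0, 0], [-0.15, -0.04, 0, 0, 0, 0, 0], [-0.15, -0.04, 0, 0, 0, 0, 0]],
])

```text
clock: 20.53
position: [0.4088, 0.1363, 0.2755]
ee_rot: [-1.698, -2.642, 0.0]
force: [-0.7, 1.4, -0.6]
width: 0.494
gripper_force: 0.0
```

```bash
python3 - <<'E'
from h import *
np.set_printoptions(precision=3,suppress=True)
print(observe()['position'])
for c in('side','top','wrist'):
  get_image(c)
  for q in('basket','lid','dish'):
    z={'basket':.06,'lid':.015,'dish':.012}[q]
    for d in silhouettes(q,c)[:4]:
        A=np.argwhere(d['mask']); print(c,q,round(d['p'],2),np.array(d['pixel']),len(A),A.min(0),A.max(0),at_z(c,d['pixel'],z))
E
```

```text
[0.409 0.136 0.275]
side basket 0.75 [286.  223.4] 7040 [165 242] [271 332] [0.553 0.073 0.06 ]
side basket 0.59 [276.2 333.3] 1760 [301 253] [357 296] [0.45  0.372 0.06 ]
side lid 0.94 [433.5 175.7] 1250 [161 412] [193 459] [ 0.202 -0.303  0.015]
side lid 0.84 [382.3 146.1] 299 [135 359] [163 389] [ 0.392 -0.401  0.015]
side lid 0.76 [372.7 366.6] 3785 [335 338] [399 406] [0.236 0.354 0.015]
side dish 0.84 [285.6 357.2] 3028 [301 236] [375 316] [0.421 0.396 0.012]
side dish 0.51 [274.1 331.1] 1632 [302 255] [356 296] [0.47  0.348 0.012]
top basket 0.95 [198. 215.] 809 [203 180] [233 214] [0.466 0.353 0.06 ]
top basket 0.53 [197.5 230.9] 1770 [190 170] [247 227] [0.417 0.354 0.06 ]
top basket 0.5 [336.2 122.1] 655 [112 316] [134 351] [ 0.756 -0.075  0.06 ]
top lid 0.9 [431.1 225.9] 1772 [202 404] [247 449] [ 0.427 -0.368  0.015]
top lid 0.62 [197.9 290.1] 1862 [267 175] [315 224] [0.241 0.358 0.015]
top dish 0.63 [189.1 231.2] 1812 [191 170] [248 227] [0.423 0.39  0.012]
wrist basket 0.65 [421.2  44. ] 4353 [  1 385] [ 81 461] [0.454 0.352 0.06 ]
wrist lid 0.63 [266.2  17.1] 2959 [  0 220] [ 37 321] [0.254 0.31  0.015]
wrist dish 0.55 [395.7  71. ] 7090 [  0 354] [113 476] [0.447 0.316 0.012]
```

Top view numbers: the basket is centred in the dish, within about 6 mm. The lid is on the mat, within about 15 mm, and the lever ball is at its off position. The arm is clear, so I hand in.

```bash
python3 -c "
from cell import *
print(sign_off())"
```

```text
the job is handed in; nothing more can be done
None
```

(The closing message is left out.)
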